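Cam-lock the end cheek onto a lute maker's gluing cradle

ROBOT

A 6-joint arm with a two-finger parallel gripper is mounted at the origin on the work surface. World frame = base frame: x ahead of the robot, y to its left, z up, the work surface at z = 0. Lengths are in m, angles in rad, forces in N, time in s.
With the tool pointing down it reaches from about 0.3 to 0.75 m from the base axis. Payload 8.5 kg.
Tool frame: the origin (TCP) lies on the centre line of the jaws, within the pads' length; the fingertips stand 14 mm ahead of it and the grasp point (between the pads) lies 5 mm behind it (ctrl.tcp_to_tips is the y of the fingertips in the tool frame, in m); y points along the fingers, z is the direction in which the jaws open and shut, and the axes are right-handed (so a half turn about y gives the same grasp; the last joint's range is limited). The gripper opens to 85 mm and grips with 20 to 120 N. Pads are 22 mm wide; open, the fingers measure 114 mm over their backs; the gripper's body (76 mm by 85 mm) begins 54 mm behind the grasp point. The pads swing forward as they close: fully open they stand 13 mm farther back than shut.
Start: joints at [-1.342, 0.381, 1.297, -0, 1.464, -0.215], TCP at [0.236, -0.497, 0.245] pointing down, gripper open.
Joint ranges: [-3.11, 3.11], [-0.89, 2.33], [0.22, 2.48], [-1.42, 4.56], [0.17, 2.85], [-2.88, 2.88]. Speed limits (rad/s): [2.39, 2.39, 3.14, 3.14, 3.14, 3.14].

INTERFACE

Orientations are given as a rotation vector (axis times angle).
In Python, from rig import ctrl gives the robot as it stands.
- The arm moves only by the shell command python3 -m creep 'ROWS'. ROWS is a JSON object of lists of equal length, an entry for each row: "claw": the closure in counts, from 0 (fully open) to 255 (shut); "offset": the shift along the tool's x, y, z in m, a list of three; "rotation": the turn, a rotation vector about the tool's x, y, z in rad, a list of three. In form: {"claw": [claw, ...], "offset": [[dx, dy, dz], ...], "rotation": [[wx, wy, wz], ...]}. A call has 1 to 10 rows; each row is the pose to reach, as a shift and turn from the pose commanded when the call began, along the tool's axes at that moment; what a row does not reach only later rows make up. A row lasts 1/10 s, in which the tool goes at most 50 mm and 8.59 degrees, less where a joint would pass 70% of its speed; a pose out of reach is approached as far as the arm can. A call with a gripper value outside its range is refused whole. The fingers move at their own pace and stop on an object; the grip force is fixed at half the most. Time passes only in rows, so rows that repeat a pose let the fingers close. It gives the time, the measured TCP pose, the force and the opening at its end, in the units of the state.
- ctrl.sense(): the state, without advancing time (a new reading comes with each control period).
- ctrl.grab_frame(name): name is "scene" or "top" or "wrist"; returns a dict with "color" (480x640x3 uint8, red, green, blue), "fx", "fy", "cx", "cy" (pixels), "k1" (the pictures are not rectified: a ray, as slopes to the right and down, at radius r is drawn at 1 + k1 r^2 times it, then the intrinsics apply), "world_to_cam" (4x4, takes a point from world to camera coordinates); the wrist camera has in their place "hand_eye" (4x4, takes a point from camera to tool coordinates, whose origin is the TCP and whose axes are the tool frame's). Camera axes: x right, y up, looking along -z (the intrinsics and any distortion apply to the point x, -y, -z); pixel columns grow to the right and rows downward; lengths in m; the calibration is good to about 2 mm. A picture is of the moment at which its call begins: read the wrist's pose just before it. There is no depth.
- ctrl.sign_off(): hands the job in, once; it reports no verdict.
Trained networks look in a picture, given as the dict that the camera call returned (one of the last four; its "shot" number tells which), for a name from the list of things; names that differ only in an ending like _2 or _b are one class to them, and where a whole thing is asked for, a point or a joint stands for the part that bears it (a point fixed in the world has none). Each returns a list of dicts, best first, with "confidence" (0 to 1); they miss things now and then, are a little off and sometimes report something else, mostly with a low value. They report only what shows in the picture. A call takes as long as a camera call. They do not tell look-alikes from the thing itself.
- ctrl.spot_in(picture, label): "extent" ([left, top, width, height] in pixels, round what is visible of it).
The state is a dict: "t": time; "qpos": joint angles; "qvel": joint speeds; "effort": joint torques, N m; "position": TCP position; "orientation": TCP orientation; "wrist_force": force on the tool from outside, world axes, zero at the start; "moment": the same for the moment, N m; "finger_gap": finger opening in m.
Only numpy, scipy, OpenCV 4.12 (cv2) and the standard library are available. Lean on these libraries where they do the work, as an engineer would, in place of code of your own. Each camera call takes 0.05 s, during which the arm holds its last target.

TASK

Stand the loose beech cheek between the guide rails of the plywood gluing cradle, bolt first, and slide it gently in until it just meets the sprung cork pads. Then turn the cam's wing clockwise (seen from above), roughly half a turn, so that its hook catches the upturned end of the bolt and draws the cheek in snugly against the cork: tight, with about 15 N of pull in the bolt, but never so hard that the cork is crushed. Let go, and leave the other things on the bench alone.

Things in the scene. Friction and masses are not known exactly. Their poses are not given: they have to be found in the camera images.
- cradle: gluing cradle fixed to the bench: plywood board 275 x 136 mm, its top 18 mm above the bench. Origin on the bench under the cam's axle; x runs along the board from the cam to the open end (board from x = -60 to 215 mm), y across, z up
- head_wall (a point): top middle of the outer face of the cradle's head wall (x 44 to 54 mm, 70 mm high, bolt slot 14 mm wide). On this face, both sides of the slot, stand two sprung cork pads, 22 to 66 mm above the bench. Their free face is at x = 62 to 68 mm, different each time and not reported: feel for it. Together they yield 6 N per mm, for up to 8 mm
- entry (a point): point on the board, 165 mm from the axle, midway between the flared ends of the guide rails. Rails 14 mm high: 94 mm apart from x = 56 to 132 mm, then flaring to 111 mm apart at x = 203 mm; axes as the cradle
- cam: steel cam on the cradle's upright axle: an open spiral hook 80 mm across, 47 to 72 mm above the bench. Origin as the cradle's, z up; x is where its pointer looks, the middle of its open mouth; at the start within 0.3 rad of the cradle's x. Turns clockwise from above (its yaw falls), at most 4.1 rad from the cradle's x, and stays where left
- hook_tip (a point): inner edge of the tip of the hook, 35.5 mm from the axle, 0.5 rad anticlockwise of the cam's x; from here the inner wall closes in by 4.2 mm per rad. The pull comes on when the cam is 1.6 to 3.0 rad from the cradle's x, 15 N after a further 0.6 rad. Free turning takes 0.08 N m; it grows by about 0.2 N m up to 15 N of pull
- wing (a point): middle of the upright steel wing on the cam, the place to pinch: a bar 56 mm long (along the cam's x), 12 mm thick, 32 mm high, from 72 to 104 mm above the bench; on the axle, 88 mm above the bench; axes as the cam
- pointer (a point): tip of the small tongue at the foot of the wing that points out through the hook's mouth, 46 mm from the axle
- cheek: loose beech cheek, about 0.3 kg: a foot 50 (x) x 90 (y) x 48 mm with a grip rib on top. Origin at the middle of its underside, z up; the bolt sticks out 41 mm from the middle of its -x face (at x = -25 mm). It stands in the cradle with its axes along the cradle's
- rib (a point): centre of the cheek's grip rib, 30 x 30 mm and 42 mm high, 68 mm above the underside and 10 mm to +x of its middle; top 89 mm above the underside; axes as the cheek
- pin (a point): point on the upturned end pin of the cheek's 8 mm steel bolt: pin 8 mm thick, standing 66 mm to -x of the cheek's middle, from 18 to 44 mm above the cheek's underside; this point is 36 mm above the underside. The hook catches it when it is within 31 mm of the axle. A bolt pull of 10 N is tight; about 25 N crushes the cork
- spare_block: bystander: plain beech block 50 x 90 x 45 mm, no bolt, no rib; origin under its centre
- glue_jar: bystander: amber glass jar, 56 mm wide, 75 mm high; origin under its centre
- screwdriver: bystander: wood-handled screwdriver 200 mm long; lies along its x
- sanding_block: bystander: cork sanding block 80 x 45 x 30 mm; origin under its centre
- tuning_peg: bystander: dark wooden peg standing upright, 26 mm wide, 50 mm high; origin under its centre
- twine_spool: bystander: wooden spool, 44 mm wide, 48 mm high; origin under its centre
- mallet: bystander: hammer lying along its x, right of the cradle
Not all that is in view belongs to the job. What is shaped like the cheek but orange, red or turquoise is not meant.

How it is judged:
By the outcome, as a careful person would: the job done as asked, in the order asked, and still so for the second after the job is handed in, with the robot touching nothing.
It also fails if it takes over 72 s, if anything falls off the work surface, if the arm or the gripper's body presses on something with over 40 N, if the wrist force passes 120 N, or if a joint passes its speed limit or range.

## Working session

There is one attempt and no reset: what is moved stays moved. The work goes in short steps, Python scripts to look and compute and a shell command to move; the robot and the scene stay as the last step left them, time stands still between calls to the robot, and variables do not carry over. Pictures are saved under pics/ and viewed, and the job is handed in when it is done.

```bash
ls; mkdir -p pics
python3 - <<'E'
from rig import ctrl
import cv2
print(ctrl.sense()); print(ctrl.tcp_to_tips)
for n in ("scene","top"):
    p=ctrl.grab_frame(n); print(n,p["fx"],p["fy"],p["cx"],p["cy"],p["k1"],p["world_to_cam"])
    cv2.imwrite(f"pics/{n}0.png",p["color"][:,:,::-1])
    for l in ["cradle","cheek","rib","pin","wing","cam","hook_tip","pointer","head_wall","entry","spare_block","glue_jar","mallet","screwdriver","tuning_peg","twine_spool","sanding_block"]:
        print(l,[(round(d["confidence"],2),[int(v) for v in d["extent"]]) for d in ctrl.spot_in(p,l)][:4])
E
```

```text
pics
{'t': 0.0, 'qpos': array([-1.34232234e+00,  3.81220299e-01,  1.29829790e+00, -1.06740752e-05,
        1.46364230e+00, -2.15309354e-01]), 'qvel': array([ 0.00124002, -0.00036584,  0.00239106, -0.0001386 , -0.00172389,
        0.0001308 ]), 'effort': array([ 9.25262029e-04, -4.48461592e+01, -2.31277817e+01, -1.39589561e-04,
        4.71501611e-03, -1.03221581e-05]), 'position': array([ 0.23607005, -0.49643346,  0.24468621]), 'orientation': array([-0.4457071,  1.9770831, -1.9739082]), 'wrist_force': array([ 0.47534744,  0.4326518 , -0.13427257]), 'moment': array([-0.03175189, -0.01701092, -0.04806022]), 'finger_gap': 0.08547931504325812}
0.014
scene 579.1091720033796 579.1091720033796 319.5846884956594 236.64851305082362 -0.05538382548481309 [[ 0.80503689  0.59313339 -0.01041116 -0.4228418 ]
 [-0.44721962  0.6183375   0.64626105  0.20079152]
 [ 0.38975662 -0.51560791  0.76304538 -1.70179259]
 [ 0.          0.          0.          1.        ]]
cradle [(0.81, [235, 220, 98, 97])]
cheek [(0.91, [403, 137, 29, 39]), (0.82, [303, 155, 29, 40]), (0.79, [365, 170, 38, 42]), (0.73, [386, 2
[... 1509 characters left out ...]
3, 32])]
pin [(0.65, [168, 213, 33, 33]), (0.61, [221, 216, 36, 31]), (0.59, [158, 297, 33, 31]), (0.56, [237, 275, 37, 29])]
wing [(0.57, [360, 237, 20, 18])]
cam [(0.71, [362, 236, 21, 19])]
hook_tip [(0.63, [358, 238, 21, 21])]
pointer [(0.75, [359, 238, 20, 20])]
head_wall [(0.68, [295, 225, 95, 58])]
entry [(0.94, [300, 223, 88, 58])]
spare_block [(0.96, [232, 164, 29, 31]), (0.53, [218, 294, 5, 5]), (0.46, [411, 194, 25, 17])]
glue_jar [(0.89, [295, 165, 14, 22]), (0.43, [297, 221, 94, 60])]
mallet [(0.93, [443, 235, 40, 88])]
screwdriver [(0.7, [324, 177, 62, 16])]
tuning_peg [(0.54, [218, 293, 4, 7])]
twine_spool [(0.48, [413, 251, 14, 17])]
sanding_block [(0.76, [409, 192, 23, 20])]
```

Run:
```python
import cv2
a=cv2.imread("pics/top0.png"); cv2.imwrite("pics/top0c.png",cv2.resize(a[140:350,140:500],None,fx=2.2,fy=2.2,interpolation=cv2.INTER_CUBIC))
a=cv2.imread("pics/scene0.png"); cv2.imwrite("pics/scene0c.png",cv2.resize(a[90:400,90:470],None,fx=1.9,fy=1.9,interpolation=cv2.INTER_CUBIC))
```

```text
(no output)
```

View pics/top0c.png

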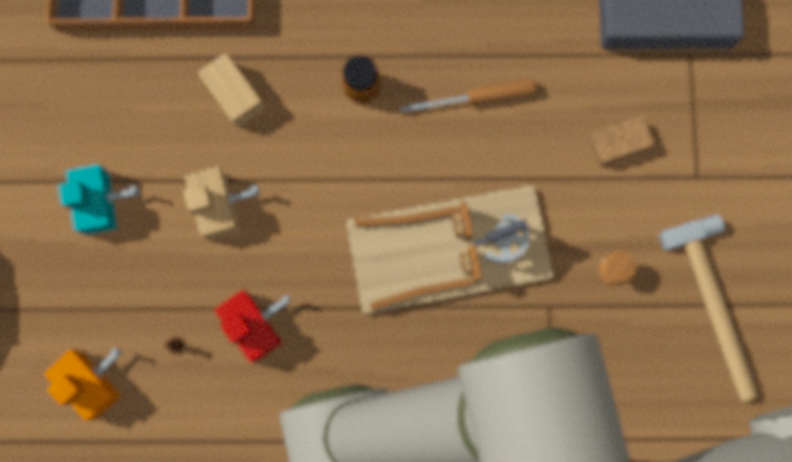

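View pics/scene0c.png

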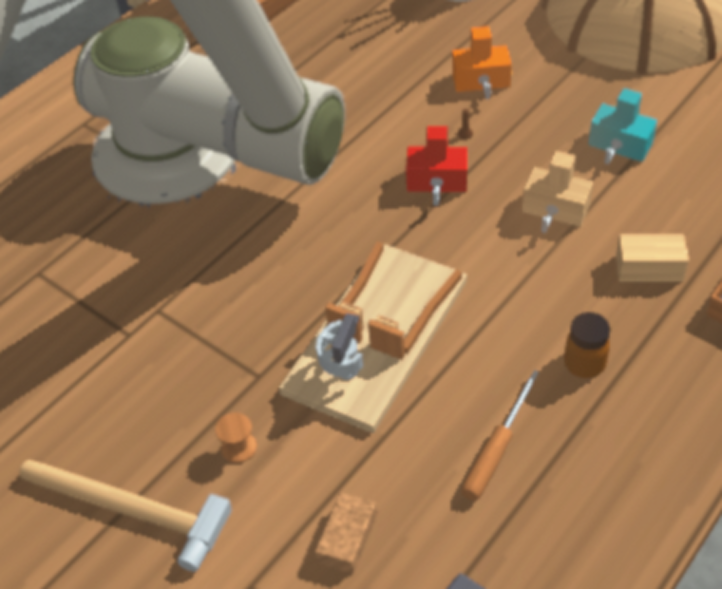

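```bash
cat > h.py <<'E'
import numpy as np, cv2
from scipy.spatial.transform import Rotation as R
from scipy.optimize import least_squares
def tcpT(s):
    T=np.eye(4); T[:3,:3]=R.from_rotvec(s["orientation"]).as_matrix(); T[:3,3]=s["position"]; return T
def w2c(p,s=None):
    if "world_to_cam" in p: return np.array(p["world_to_cam"])
    return np.linalg.inv(tcpT(s)@np.array(p["hand_eye"]))
def proj(p,X,s=None):
    X=np.atleast_2d(X); T=w2c(p,s); c=X@T[:3,:3].T+T[:3,3]
    x=c[:,0]/-c[:,2]; y=-c[:,1]/-c[:,2]; f=1+p["k1"]*(x*x+y*y)
    return np.c_[p["fx"]*x*f+p["cx"],p["fy"]*y*f+p["cy"]]
def unproj(p,uv,z,s=None):
    uv=np.atleast_2d(uv).astype(float); T=np.linalg.inv(w2c(p,s)); out=[]
    for u,v in uv:
        xd=(u-p["cx"])/p["fx"]; yd=(v-p["cy"])/p["fy"]; x,y=xd,yd
        for _ in range(20):
            f=1+p["k1"]*(x*x+y*y); x,y=xd/f,yd/f
        d=T[:3,:3]@np.array([x,-y,-1]); o=T[:3,3]; out.append(o+d*(z-o[2])/d[2])
    return np.array(out)
def pose_pts(q,P):  # q=x,y,yaw ; P local
    c,s=np.cos(q[2]),np.sin(q[2]); P=np.atleast_2d(P)
    return np.c_[q[0]+c*P[:,0]-s*P[:,1], q[1]+s*P[:,0]+c*P[:,1], P[:,2]]
def fit(views,q0):  # views: list of (p,s,P,uv)
    def f(q): return np.concatenate([(proj(p,pose_pts(q,P),s)-uv).ravel() for p,s,P,uv in views])
    r=least_squares(f,q0); return r.x, r.fun.reshape(-1,2)
def draw(img,uv,col=(0,0,255)):
    for u,v in uv: cv2.circle(img,(int(round(u)),int(round(v))),2,col,-1)
def local(s,dw):  # world vec -> tool axes
    return tcpT(s)[:3,:3].T@np.asarray(dw)
E
python3 - <<'E'
from rig import ctrl
from h import *
p=ctrl.grab_frame("top")
cr=np.array([[347,218],[533,187],[553,277],[365,313]])/2.2+140
W=unproj(p,cr,0.018);print(W)
P=np.array([[.215,-.068,.018],[-.06,-.068,.018],[-.06,.068,.018],[.215,.068,.018]])
q,r=fit([(p,None,P,cr)],[W[:,0].mean(),W[:,1].mean(),1.6]);print(q,r)
ch=np.array([[212,200]])/2.2+140
print(unproj(p,ch,.048), unproj(p,np.array([[199,192],[256,190]])/2.2+140,.08))
T=tcpT(ctrl.sense()); print(T)
w=ctrl.grab_frame("wrist"); print(w["hand_eye"],w["fx"])
cv2.imwrite("pics/w0.png",w["color"][:,:,::-1])
E
```

```text
[[ 0.535938    0.05591257  0.018     ]
 [ 0.57965679 -0.21200723  0.018     ]
 [ 0.44926423 -0.23708868  0.018     ]
 [ 0.39972341  0.02975226  0.018     ]]
[ 0.50478749 -0.16718985  1.7471945 ] [[-0.15982751  0.60548136]
 [ 0.7092984  -0.80968103]
 [ 0.36101148  0.28237594]
 [-0.89665778 -0.12133554]]
[[0.55779641 0.24487051 0.048     ]] [[0.56315085 0.256621   0.08      ]
 [0.5654512  0.1776461  0.08      ]]
[[-9.03142479e-01  3.07940357e-05  4.29340962e-01  2.36145134e-01]
 [-4.29340963e-01 -3.67831982e-05 -9.03142478e-01 -4.96713920e-01]
 [-1.20188680e-05 -9.99999999e-01  4.64416098e-05  2.45343507e-01]
 [ 0.00000000e+00  0.00000000e+00  0.00000000e+00  1.00000000e+00]]
[[ 1.15209166e-03 -9.55967979e-01 -2.93468731e-01 -7.46410314e-02]
 [-7.16203190e-04  2.93468062e-01 -9.55968610e-01 -1.28131126e-01]
 [ 9.99999080e-01  1.31154670e-03 -3.46565211e-04 -3.52498045e-04]
 [ 0.00000000e+00  0.00000000e+00  0.00000000e+00  1.00000000e+00]] 395.01432198264166
```

View pics/w0.png

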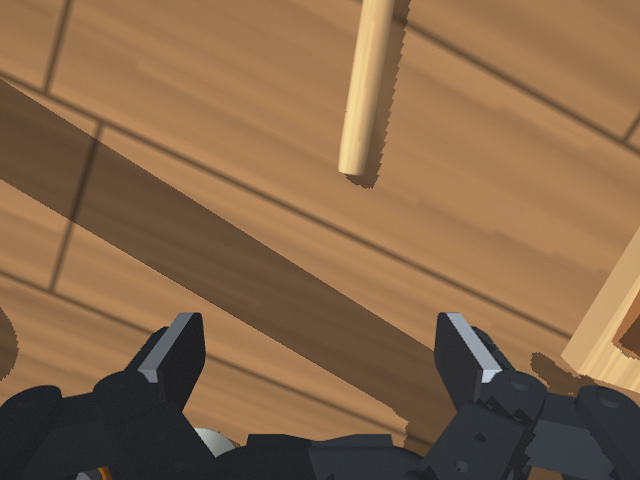

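```bash
python3 -m creep '{"claw":[0,0,0,0,0,0,0,0,0,0],"offset":[[-0.041,0,-0.027],[-0.082,0,-0.054],[-0.122,0,-0.081],[-0.163,0,-0.108],[-0.204,0,-0.135],[-0.245,0,-0.162],[-0.286,0,-0.189],[-0.326,0,-0.216],[-0.367,0,-0.243],[-0.408,0,-0.270]],"rotation":[[0,-0.13,0],[0,-0.26,0],[0,-0.39,0],[0,-0.52,0],[0,-0.65,0],[0,-0.78,0],[0,-0.91,0],[0,-1.04,0],[0,-1.17,0],[0,-1.3,0]]}'
python3 - <<'E'
from rig import ctrl
from h import *
s=ctrl.sense(); print(s["t"],s["position"],s["qpos"],tcpT(s)[:3,0])
w=ctrl.grab_frame("wrist")
cv2.imwrite("pics/w1.png",w["color"][:,:,::-1])
for l in ["cradle","pin","wing","cam","hook_tip","pointer","head_wall","entry"]:
        print(l,[(round(d["confidence"],2),[int(v) for v in d["extent"]]) for d in ctrl.spot_in(w,l)][:2])
import pickle; pickle.dump((s,w),open("w1.pkl","wb"))
E
```

```text
t: 2.9
position: [0.4894, -0.0757, 0.2456]
orientation: [-1.288, 1.076, -1.077]
wrist_force: [0.4, -1.0, 0.5]
finger_gap: 0.0853
2.9 [ 0.48944325 -0.07574337  0.24556122] [-3.93024726e-01  2.84211559e-01  1.44361261e+00 -8.00236331e-05
  1.41313424e+00 -5.71380252e-01] [ 1.77423653e-01 -9.84134482e-01  4.09477628e-04]
cradle [(0.73, [274, 274, 71, 101]), (0.63, [236, 61, 161, 313])]
pin []
wing [(0.88, [273, 274, 71, 100]), (0.68, [509, 190, 48, 185])]
cam [(0.94, [275, 275, 73, 98])]
hook_tip [(0.71, [275, 275, 75, 103])]
pointer [(0.84, [274, 277, 73, 101])]
head_wall [(0.63, [235, 57, 164, 323]), (0.24, [510, 188, 47, 184])]
entry [(0.59, [239, 62, 157, 315])]
```

View pics/w1.png

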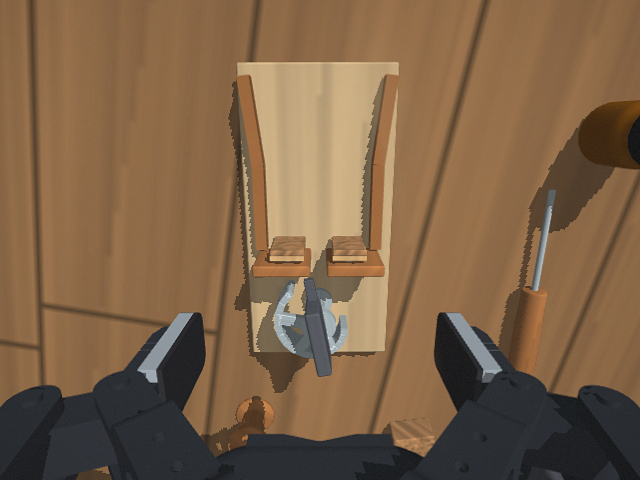

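Run:
```python
from h import *
import pickle
s,w=pickle.load(open("w1.pkl","rb"))
P=np.array([[.215,.068,.018],[.215,-.068,.018],[-.06,-.068,.018],[-.06,.068,.018]])
uv=np.array([[237.5,62.5],[398,62.5],[386,351.5],[252,352]])
q,r=fit([(w,s,P,uv)],[.505,-.167,1.747]);print(q,r)
q,r=fit([(w,s,P,uv)],[.505,-.167,1.747])
img=w["color"][:,:,::-1].copy()
X=pose_pts(q,np.array([[.054,.007,.07],[.054,-.007,.07],[.056,.047,.032],[.056,-.047,.032],[.132,.047,.032],[.132,-.047,.032],[.203,.0555,.032],[.203,-.0555,.032]]))
draw(img,proj(w,X,s))
cv2.imwrite("pics/w1a.png",cv2.resize(img[40:400,210:450],None,fx=1.65,fy=1.65,interpolation=cv2.INTER_CUBIC))
cv2.imwrite("pics/w1b.png",cv2.resize(w["color"][:,:,::-1][260:390,255:375],None,fx=4.5,fy=4.5,interpolation=cv2.INTER_CUBIC))
```

```text
[ 0.50483102 -0.16658521  1.75111236] [[-1.92634477 -0.34594121]
 [ 2.04407514 -0.90703985]
 [-1.09403223  1.15646309]
 [ 0.94762212  1.00800195]]
```

View pics/w1a.png

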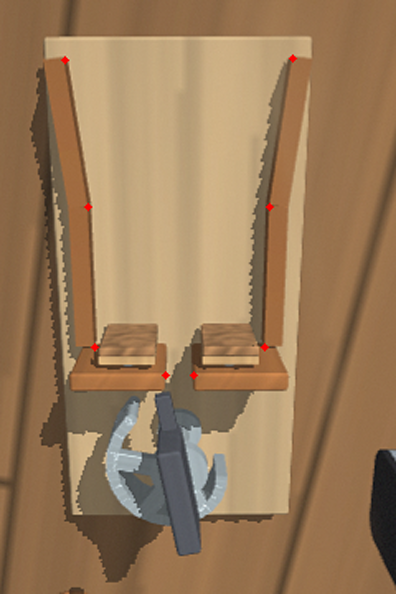

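View pics/w1b.png

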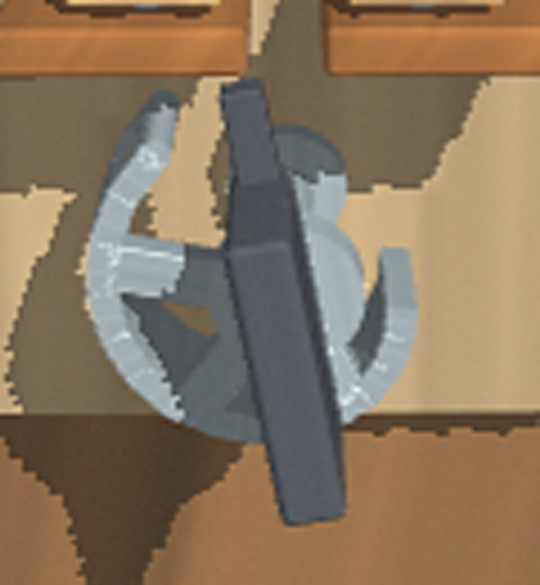

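Run:
```python
from h import *
import pickle
s,w=pickle.load(open("w1.pkl","rb"))
c=np.array([[260,247],[313,518]])/4.5+[255,260]
W=unproj(w,c,.104,s); print(W, np.linalg.norm(W[0]-W[1]), W.mean(0)); d=W[0]-W[1]; print(np.arctan2(d[1],d[0]))
t=unproj(w,np.array([[240,85]])/4.5+[255,260],.076,s); print(t, np.arctan2(*(t[0,:2]-W.mean(0)[:2])[::-1]), np.linalg.norm(t[0,:2]-W.mean(0)[:2]))
```

```text
[[ 0.49564798 -0.13996993  0.104     ]
 [ 0.51400137 -0.19071344  0.104     ]] 0.05396064420974385 [ 0.50482468 -0.16534169  0.104     ]
1.917846733922391
[[ 0.48860007 -0.12307419  0.076     ]] 1.937307942028268 0.0452744878844071
```

```bash
python3 -m creep '{"claw":[0,0,0,0,0,0,0,0,0],"offset":[[-0.044,0,0.018],[-0.088,0,0.036],[-0.132,0,0.054],[-0.176,0,0.072],[-0.220,0,0.090],[-0.264,0,0.108],[-0.300,0,0.120],[-0.323,0,0.126],[-0.323,0,0.126]],"rotation":[[0,0,0],[0,0,0],[0,0,0],[0,0,0],[0,0,0],[0,0,0],[0,0,0],[0,0,0],[0,0,0]]}'
python3 - <<'E'
from rig import ctrl
from h import *
s=ctrl.sense(); print(s["t"],s["position"],s["qpos"],tcpT(s)[:3,0])
w=ctrl.grab_frame("wrist")
cv2.imwrite("pics/w2.png",w["color"][:,:,::-1])
import pickle; pickle.dump((s,w),open("w2.pkl","wb"))
print([(round(d["confidence"],2),[int(v) for v in d["extent"]]) for d in ctrl.spot_in(w,"cheek")])
E
```

```text
t: 4.25
position: [0.5573, 0.2638, 0.2448]
orientation: [-1.287, 1.08, -1.079]
wrist_force: [-0.3, 0.0, 0.6]
finger_gap: 0.0858
4.25 [0.55727831 0.26382004 0.24483897] [2.50228488e-01 5.00263638e-01 1.09928617e+00 4.41115757e-04
 1.54231644e+00 7.56201527e-02] [ 1.73709934e-01 -9.84796773e-01 -4.19003167e-04]
[(0.85, [261, 185, 110, 117]), (0.8, [48, 200, 135, 118]), (0.64, [304, 0, 123, 108]), (0.59, [1, 2, 92, 34])]
```

View pics/w2.png

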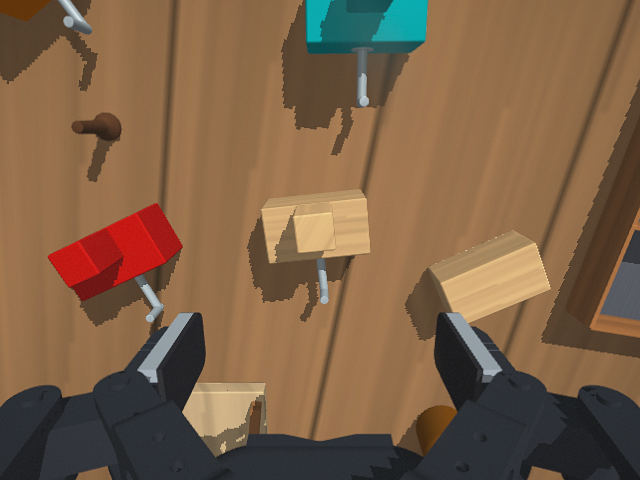

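Candidates in the wrist picture are turquoise (365,25), red (115,250), orange (25,10), the beech one with rib and bolt (316,228), and the spare block (490,275). The spare block is plain beech with no rib or bolt. The beech one with rib and bolt fits the cheek; I'll check it in an enlarged crop.

Run:
```python
from h import *
import pickle
s,w=pickle.load(open("w2.pkl","rb"))
cv2.imwrite("pics/w2b.png",cv2.resize(w["color"][:,:,::-1][180:310,250:380],None,fx=4.5,fy=4.5,interpolation=cv2.INTER_CUBIC))
```

```text
(no output)
```

View pics/w2b.png

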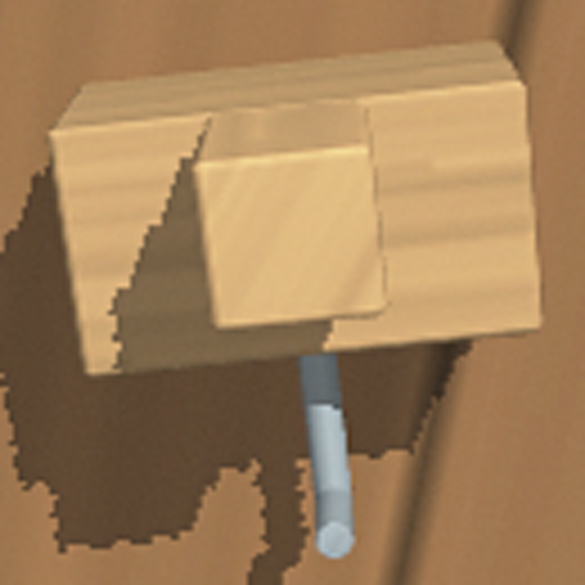

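Run:
```python
from h import *
import pickle
s,w=pickle.load(open("w2.pkl","rb"))
uv=np.array([[55,133],[523,83],[541,328],[88,374],[198,165],[367,148],[385,313],[218,327],[334,540]])/4.5+[250,180]-0.4
P=np.array([[25,45,48],[25,-45,48],[-25,-45,48],[-25,45,48],[25,15,89],[25,-15,89],[-5,-15,89],[-5,15,89],[-66,0,44]])/1000
q,r=fit([(w,s,P,uv)],[.558,.245,1.6]); print(q); print(r.round(1))
rib=pose_pts(q,[[.01,0,.068]]); print(rib)
x=tcpT(s)[:3,0]; yaw=np.arctan2(x[1],x[0])
dw=rib[0]-s["position"]; print("rot toolY",-(q[2]-np.pi-yaw), "dtool xz",local(s,[dw[0],dw[1],0]))
```

```text
[0.55677179 0.24976287 1.84831658]
[[-2.  -1.1]
 [ 1.2 -1.1]
 [ 1.2  1.3]
 [-0.9  1.2]
 [-1.5 -0.9]
 [ 1.5 -1.2]
 [ 1.2  0.8]
 [-1.1  1.6]
 [ 0.3  0.1]]
[[0.55403208 0.25938025 0.068     ]]
rot toolY -0.10292460760516775 dtool xz [ 3.80839190e-03 -3.80961670e-07 -3.96811522e-03]
```

```bash
python3 -m creep '{"claw":[0,0,0,0,0,0,0],"offset":[[0.002,0.02,-0.002],[0.004,0.06,-0.004],[0.004,0.10,-0.004],[0.004,0.14,-0.004],[0.004,0.165,-0.004],[0.004,0.173,-0.004],[0.004,0.173,-0.004]],"rotation":[[0,-0.05,0],[0,-0.103,0],[0,-0.103,0],[0,-0.103,0],[0,-0.103,0],[0,-0.103,0],[0,-0.103,0]]}'
python3 - <<'E'
from rig import ctrl
from h import *
s=ctrl.sense(); print(s["t"],s["position"],s["wrist_force"])
w=ctrl.grab_frame("wrist")
cv2.imwrite("pics/w3.png",w["color"][:,:,::-1])
E
```

```text
t: 5.05
position: [0.5541, 0.2563, 0.0722]
orientation: [-1.327, 1.005, -1.004]
wrist_force: [0.0, -1.1, 1.1]
finger_gap: 0.0858
5.05 [0.55414838 0.25630604 0.07217972] [ 0.00636439 -1.08506756  1.11659461]
```

View pics/w3.png

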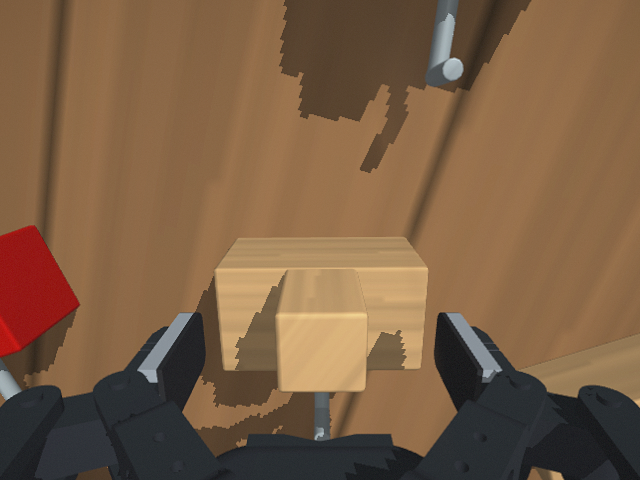

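```bash
python3 -m creep '{"claw":[255,255,255,255,255,255,255],"offset":[[0,0,0],[0,0,0],[0,0,0],[0,0,0],[0,0,0],[0,0,0],[0,0,0]],"rotation":[[0,0,0],[0,0,0],[0,0,0],[0,0,0],[0,0,0],[0,0,0],[0,0,0]]}'
python3 - <<'E'
from rig import ctrl
from h import *
s=ctrl.sense(); print(s["t"],s["position"],s["wrist_force"],s["moment"])
E
```

```text
t: 5.8
position: [0.5543, 0.2577, 0.073]
orientation: [-1.326, 1.003, -1.004]
wrist_force: [0.1, 1.0, 5.9]
finger_gap: 0.029
5.8 [0.55432895 0.25767784 0.07303986] [0.10394013 1.02720852 5.91998135] [-0.08247198  0.22557872 -0.00241138]
```

```bash
python3 -m creep '{"claw":[255,255,255,255,255],"offset":[[0,-0.02,0],[0,-0.05,0],[0,-0.08,0],[0,-0.09,0],[0,-0.09,0]],"rotation":[[0,0,0],[0,0,0],[0,0,0],[0,0,0],[0,0,0]]}'
python3 - <<'E'
from rig import ctrl
from h import *
import pickle
s=ctrl.sense(); print(s["t"],s["position"],s["wrist_force"],s["moment"])
w=ctrl.grab_frame("wrist");cv2.imwrite("pics/w4.png",w["color"][:,:,::-1])
pickle.dump((s,w),open("w4.pkl","wb"))
E
```

```text
t: 6.3
position: [0.5541, 0.2577, 0.1627]
orientation: [-1.326, 1.003, -1.004]
wrist_force: [-0.7, -0.3, -3.6]
finger_gap: 0.0291
6.3 [0.5540868  0.25766832 0.16274315] [-0.71417182 -0.31264447 -3.6388807 ] [ 0.0608632   0.01341634 -0.0068117 ]
```

View pics/w4.png

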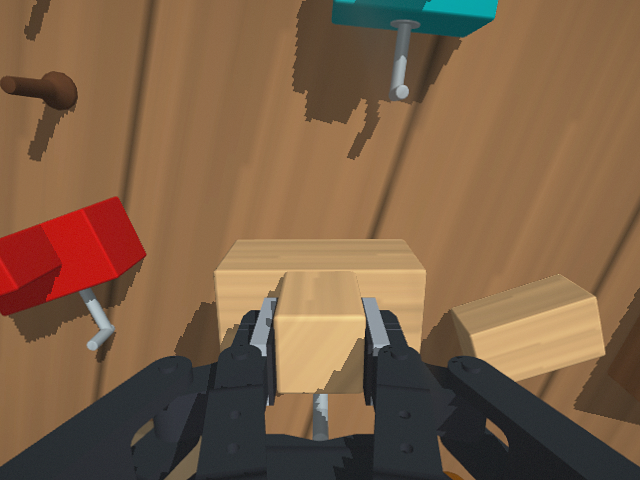

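```bash
cat > goal.py <<'E'
from rig import ctrl
from h import *
import sys
Q=np.array([.5048,-.1663,1.751])
def cr(s):
    x=tcpT(s)[:3,0]; yaw=np.arctan2(x[1],x[0]); d=s["position"][:2]-Q[:2]; c,n=np.cos(Q[2]),np.sin(Q[2])
    return d[0]*c+d[1]*n, -d[0]*n+d[1]*c, s["position"][2], (yaw+np.pi-Q[2]+np.pi)%(2*np.pi)-np.pi
if __name__=="__main__":
    s=ctrl.sense(); a=cr(s); print("t",s["t"],"TCP in cradle",np.round(a,4),"F cradle", np.round([s["wrist_force"][0]*np.cos(Q[2])+s["wrist_force"][1]*np.sin(Q[2]), -s["wrist_force"][0]*np.sin(Q[2])+s["wrist_force"][1]*np.cos(Q[2]), s["wrist_force"][2]],2),"M",s["moment"].round(3),"q6",s["qpos"][5].round(3))
    if len(sys.argv)>1:
        X=pose_pts(Q,[[float(sys.argv[1]),float(sys.argv[2]),float(sys.argv[3])]])[0]
        print("tool offset",local(s,X-s["position"]).round(4),"rotY",round(a[3],4))
E
python3 goal.py 0.173 0 0.13
```

```text
t 6.35 TCP in cradle [ 0.4082 -0.1239  0.1613  0.0959] F cradle [-0.06 -0.62 -3.66] M [0.067 0.048 0.013] q6 -0.034
tool offset [ 0.2223  0.0315 -0.1458] rotY 0.0959
```

```bash
python3 -m creep '{"claw":[255,255,255,255,255,255,255,255,255,255],"offset":[[0.028,0,-0.018],[0.056,0,-0.036],[0.084,0,-0.055],[0.112,0,-0.073],[0.14,0,-0.092],[0.168,0,-0.110],[0.196,0.01,-0.128],[0.2223,0.02,-0.1458],[0.2223,0.0315,-0.1458],[0.2223,0.0315,-0.1458]],"rotation":[[0,0.01,0],[0,0.02,0],[0,0.03,0],[0,0.04,0],[0,0.05,0],[0,0.06,0],[0,0.08,0],[0,0.096,0],[0,0.096,0],[0,0.096,0]]}'
python3 - <<'E'
from rig import ctrl
from h import *
import pickle
s=ctrl.sense()
w=ctrl.grab_frame("wrist");cv2.imwrite("pics/w5.png",w["color"][:,:,::-1])
p=ctrl.grab_frame("top");cv2.imwrite("pics/t5.png",cv2.resize(p["color"][:,:,::-1][190:310,260:420],None,fx=5,fy=5,interpolation=cv2.INTER_CUBIC))
E
python3 goal.py 0.173 0 0.095
```

```text
t: 7.35
position: [0.4726, 0.0036, 0.1283]
orientation: [-1.291, 1.082, -1.073]
wrist_force: [0.0, 0.1, -2.4]
finger_gap: 0.029
t 7.45 TCP in cradle [ 1.733e-01 -1.000e-04  1.300e-01 -1.000e-04] F cradle [ 0.81 -0.28 -3.6 ] M [-0.006  0.026 -0.007] q6 -0.422
tool offset [ 0.0004  0.035  -0.0001] rotY -0.0001
```

View pics/w5.png

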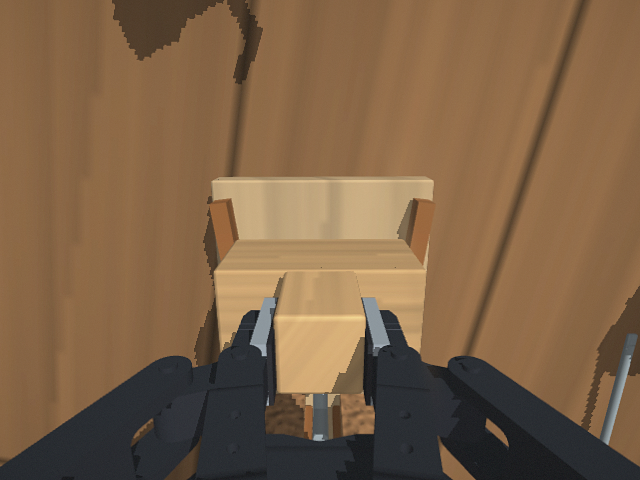

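View pics/t5.png

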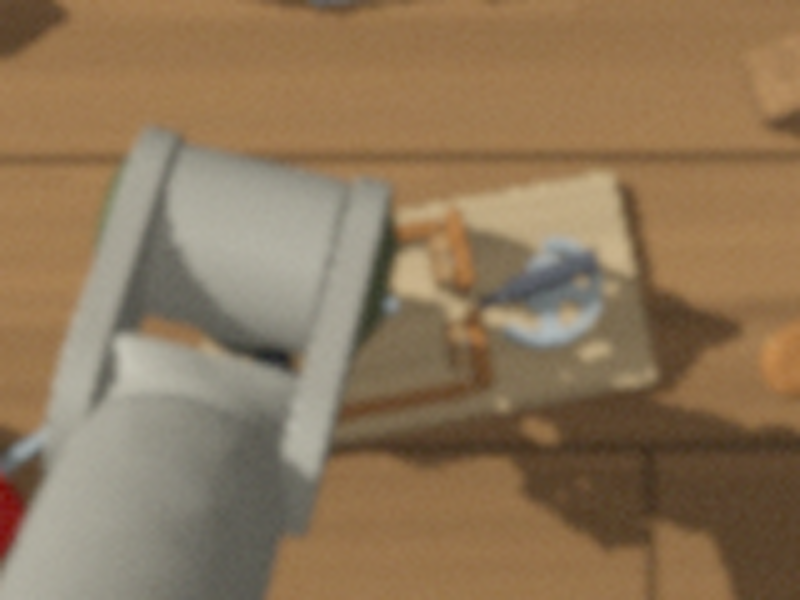

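```bash
python3 -m creep '{"claw":[255,255,255,255,255,255,255],"offset":[[0,0.015,0.001],[0,0.028,0.001],[0,0.034,0.001],[0,0.036,0.001],[0,0.037,0.001],[0,0.038,0.001],[0,0.038,0.001]],"rotation":[[0,0,0],[0,0,0],[0,0,0],[0,0,0],[0,0,0],[0,0,0],[0,0,0]]}'
python3 goal.py
```

```text
t: 8.15
position: [0.4754, 0.0042, 0.0931]
orientation: [-1.289, 1.075, -1.076]
wrist_force: [-0.2, -0.8, -2.8]
finger_gap: 0.029
t 8.15 TCP in cradle [ 1.73e-01 -1.60e-03  9.31e-02 -1.00e-04] F cradle [-0.79  0.37 -2.76] M [-0.022  0.044  0.029] q6 -0.421
```

```bash
python3 -m creep '{"claw":[255,255],"offset":[[0,0.001,0],[0,0.001,0]],"rotation":[[0,0,0],[0,0,0]]}'
python3 goal.py
python3 -m creep '{"claw":[255,255],"offset":[[0,0.001,0],[0,0.001,0]],"rotation":[[0,0,0],[0,0,0]]}'
python3 goal.py
```

```text
t: 8.35
position: [0.4753, 0.0041, 0.0919]
orientation: [-1.289, 1.075, -1.076]
wrist_force: [0.4, 0.4, -2.8]
finger_gap: 0.0291
t 8.35 TCP in cradle [ 0.1729 -0.0015  0.0919 -0.0002] F cradle [ 0.3  -0.42 -2.78] M [ 0.021 -0.024  0.049] q6 -0.421
t: 8.55
position: [0.4754, 0.0041, 0.091]
orientation: [-1.289, 1.075, -1.076]
wrist_force: [-0.0, 0.0, 0.2]
finger_gap: 0.0293
t 8.55 TCP in cradle [ 0.1729 -0.0016  0.091  -0.0003] F cradle [0.02 0.01 0.16] M [ 0.054  0.173 -0.013] q6 -0.421
```

```bash
python3 -m creep '{"claw":[255,255,255,255],"offset":[[0.007,0,0],[0.014,0,0],[0.02,0,0],[0.02,0,0]],"rotation":[[0,0,0],[0,0,0],[0,0,0],[0,0,0]]}'
python3 goal.py
python3 - <<'E'
from rig import ctrl
from h import *
w=ctrl.grab_frame("wrist");cv2.imwrite("pics/w6.png",w["color"][:,:,::-1][100:])
E
```

```text
t: 8.95
position: [0.4793, -0.0168, 0.091]
orientation: [-1.289, 1.075, -1.077]
wrist_force: [-0.0, -2.6, 2.9]
finger_gap: 0.0295
t 8.95 TCP in cradle [ 0.1517 -0.0017  0.091  -0.0011] F cradle [-2.54  0.49  2.91] M [-0.398  0.113  0.065] q6 -0.461
```

View pics/w6.png

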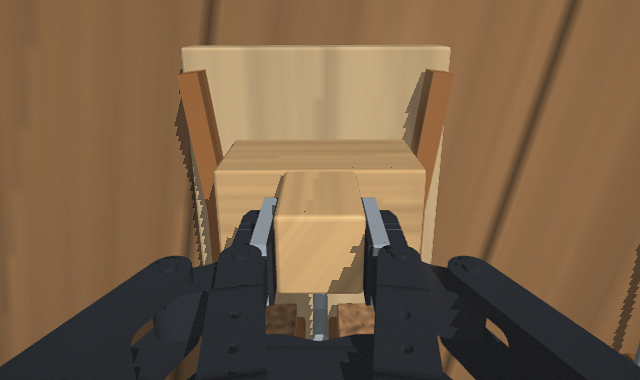

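```bash
python3 -m creep '{"claw":[255,255,255,255,255],"offset":[[0,-0.0005,0],[0.008,-0.0005,0],[0.016,-0.0005,0],[0.024,-0.0005,0],[0.024,-0.0005,0]],"rotation":[[0,0,0],[0,0,0],[0,0,0],[0,0,0],[0,0,0]]}'
python3 goal.py
python3 -m creep '{"claw":[255,255,255,255],"offset":[[0.006,0,0],[0.012,0,0],[0.018,0,0],[0.018,0,0]],"rotation":[[0,0,0],[0,0,0],[0,0,0],[0,0,0]]}'
python3 goal.py
```

```text
t: 9.5
position: [0.4834, -0.0403, 0.0911]
orientation: [-1.289, 1.076, -1.077]
wrist_force: [-1.2, 0.0, -2.9]
finger_gap: 0.0294
t 9.5 TCP in cradle [ 0.1278 -0.0015  0.0911 -0.0013] F cradle [ 0.25  1.15 -2.89] M [-0.036 -0.052 -0.009] q6 -0.506
t: 9.9
position: [0.4865, -0.0577, 0.0912]
orientation: [-1.289, 1.076, -1.076]
wrist_force: [0.0, 0.2, -3.5]
finger_gap: 0.0294
t 9.9 TCP in cradle [ 0.1101 -0.0015  0.0912 -0.001 ] F cradle [ 0.15 -0.05 -3.51] M [ 0.025  0.006 -0.007] q6 -0.539
```

```bash
python3 -m creep '{"claw":[255,255,255],"offset":[[0.004,0,0],[0.008,0,0],[0.008,0,0]],"rotation":[[0,0,0],[0,0,0],[0,0,0]]}'
for i in 1 2 3 ; do python3 goal.py; python3 -m creep '{"claw":[255,255],"offset":[[0.001,0,0],[0.001,0,0]],"rotation":[[0,0,0],[0,0,0]]}' >/dev/null; done; python3 goal.py
python3 - <<'E'
from rig import ctrl
from h import *
w=ctrl.grab_frame("wrist");cv2.imwrite("pics/w7.png",w["color"][:,:,::-1][100:])
E
```

```text
t: 10.2
position: [0.4879, -0.0652, 0.0913]
orientation: [-1.289, 1.076, -1.076]
wrist_force: [-0.5, 0.1, -3.7]
finger_gap: 0.029
t 10.2 TCP in cradle [ 0.1025 -0.0015  0.0913 -0.0005] F cradle [ 0.2   0.48 -3.74] M [ 0.057  0.02  -0.023] q6 -0.553
t 10.4 TCP in cradle [ 0.102  -0.0014  0.0913 -0.0002] F cradle [ 0.73  0.   -3.07] M [0.046 0.026 0.017] q6 -0.555
t 10.6 TCP in cradle [ 1.01e-01 -1.50e-03  9.14e-02 -1.00e-04] F cradle [ 0.56  1.25 -3.35] M [ 0.009 -0.017 -0.046] q6 -0.557
t 10.8 TCP in cradle [ 0.0999 -0.0015  0.0913 -0.0002] F cradle [ 1.12  0.55 -3.83] M [ 0.016  0.034 -0.008] q6 -0.558
```

View pics/w7.png

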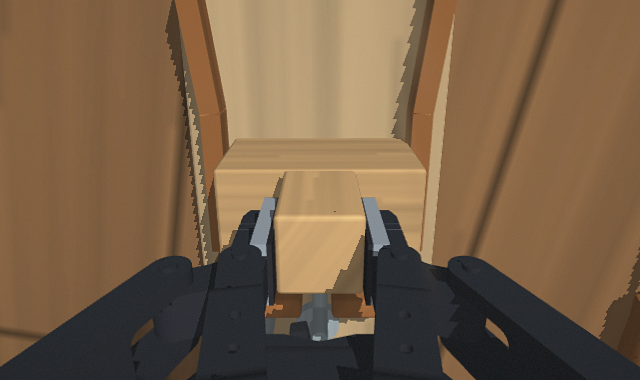

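```bash
for i in 1 2; do python3 -m creep '{"claw":[255,255],"offset":[[0.0007,0,0],[0.0007,0,0]],"rotation":[[0,0,0],[0,0,0]]}' >/dev/null; python3 goal.py; done
```

```text
t 11.05 TCP in cradle [ 0.0995 -0.0015  0.0914 -0.0003] F cradle [ 2.29 -0.41 -2.36] M [ 0.392  0.056 -0.008] q6 -0.56
t 11.25 TCP in cradle [ 0.099  -0.0014  0.0914 -0.0002] F cradle [ 5.23 -1.09 -0.5 ] M [0.863 0.042 0.063] q6 -0.561
```

```bash
python3 -m creep '{"claw":[255,255],"offset":[[-0.0006,0,0],[-0.0006,0,0]],"rotation":[[0,0,0],[0,0,0]]}' >/dev/null; python3 goal.py;  python3 -m creep '{"claw":[255,255],"offset":[[0,0.0006,0],[0,0.0006,0]],"rotation":[[0,0,0],[0,0,0]]}' >/dev/null; python3 goal.py
```

```text
t 11.45 TCP in cradle [ 0.0992 -0.0014  0.0913 -0.0001] F cradle [ 3.51 -0.23 -0.9 ] M [ 0.693  0.091 -0.041] q6 -0.56
t 11.65 TCP in cradle [ 0.0993 -0.0014  0.0911 -0.0001] F cradle [5.65 1.38 4.12] M [0.758 0.272 0.028] q6 -0.56
```

```bash
python3 -m creep '{"claw":[255,255],"offset":[[-0.0005,-0.0003,0],[-0.0005,-0.0003,0]],"rotation":[[0,0,0],[0,0,0]]}' >/dev/null; python3 goal.py
```

```text
t 11.85 TCP in cradle [ 0.0996 -0.0014  0.0911 -0.0001] F cradle [2.6  0.23 1.31] M [ 0.435  0.17  -0.024] q6 -0.559
```

```bash
python3 -m creep '{"claw":[100,0,0,0,0,0,0,0,0],"offset":[[0,0,0],[0,0,0],[0,0,0],[0,0,0],[0,-0.02,0],[0,-0.06,0],[0,-0.1,0],[0,-0.13,0],[0,-0.13,0]],"rotation":[[0,0,0],[0,0,0],[0,0,0],[0,0,0],[0,0,0],[0,0,0],[0,0,0],[0,0,0],[0,0,0]]}'
python3 - <<'E'
from rig import ctrl
from h import *
import pickle
s=ctrl.sense()
w=ctrl.grab_frame("wrist");cv2.imwrite("pics/w8.png",w["color"][:,:,::-1]); pickle.dump((s,w),open("w8.pkl","wb"))
E
python3 goal.py
```

```text
t: 12.75
position: [0.4898, -0.0685, 0.2249]
orientation: [-1.287, 1.068, -1.082]
wrist_force: [0.7, -0.3, 0.4]
finger_gap: 0.0857
t 12.8 TCP in cradle [ 9.930e-02 -1.900e-03  2.225e-01 -2.000e-04] F cradle [ 0.18  0.29 -0.41] M [ 0.019  0.014 -0.007] q6 -0.559
```

View pics/w8.png

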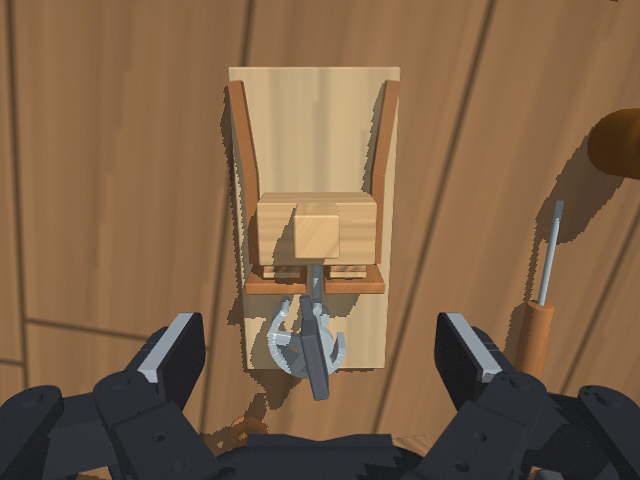

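```bash
python3 goal.py 0 0 0.13
python3 - <<'E'
from h import *
import pickle
s,w=pickle.load(open("w8.pkl","rb"))
cv2.imwrite("pics/w8b.png",cv2.resize(w["color"][:,:,::-1][185:410,235:405],None,fx=3.2,fy=2.6,interpolation=cv2.INTER_CUBIC))
E
```

```text
t 12.8 TCP in cradle [ 9.930e-02 -1.900e-03  2.225e-01 -2.000e-04] F cradle [ 0.18  0.29 -0.41] M [ 0.019  0.014 -0.007] q6 -0.559
tool offset [ 0.0991  0.0928 -0.0022] rotY -0.0002
```

View pics/w8b.png

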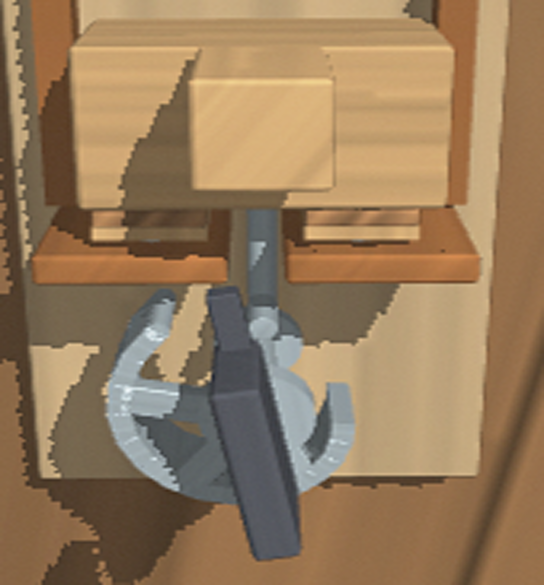

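```bash
python3 -m creep '{"claw":[0,0,0,0,0],"offset":[[0.04,0,-0.001],[0.08,0.02,-0.002],[0.099,0.05,-0.002],[0.099,0.062,-0.002],[0.099,0.062,-0.002]],"rotation":[[0,-0.07,0],[0,-0.14,0],[0,-0.17,0],[0,-0.17,0],[0,-0.17,0]]}'
python3 - <<'E'
from rig import ctrl
from h import *
import pickle
s=ctrl.sense()
w=ctrl.grab_frame("wrist");cv2.imwrite("pics/w9.png",w["color"][:,:,::-1]); pickle.dump((s,w),open("w9.pkl","wb"))
E
python3 goal.py 0 0 0.093
```

```text
t: 13.3
position: [0.5028, -0.1657, 0.156]
orientation: [-1.355, 0.954, -0.943]
wrist_force: [-0.7, 0.4, 0.3]
finger_gap: 0.0855
t 13.35 TCP in cradle [0.001  0.0012 0.1575 0.1693] F cradle [0.26 0.21 0.42] M [-0.003  0.007  0.008] q6 -0.891
tool offset [0.0014 0.0645 0.0011] rotY 0.1693
```

View pics/w9.png

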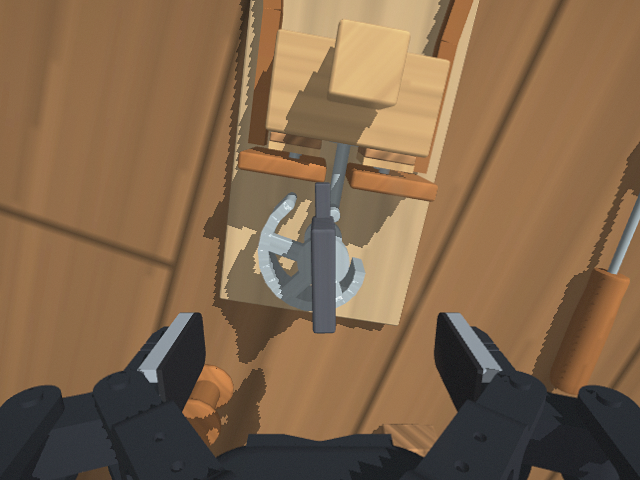

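Run:
```python
from h import *
import pickle
s,w=pickle.load(open("w9.pkl","rb"))
W=unproj(w,[[323.5,231],[324,332.5]],.104,s); print(W,np.linalg.norm(W[0]-W[1]),W.mean(0)); d=W[0]-W[1]; print(np.arctan2(d[1],d[0]))
print("dtool",local(s,W.mean(0)-s["position"]))
cv2.imwrite("pics/w9b.png",cv2.resize(w["color"][:,:,::-1][170:345,240:400],None,fx=3.4,fy=3.4,interpolation=cv2.INTER_CUBIC))
```

```text
[[ 0.49535048 -0.14055132  0.104     ]
 [ 0.51406761 -0.19096369  0.104     ]] 0.053774880333417464 [ 0.50470905 -0.1657575   0.104     ]
1.9263020832720101
dtool [0.00097507 0.05194521 0.00192777]
```

View pics/w9b.png

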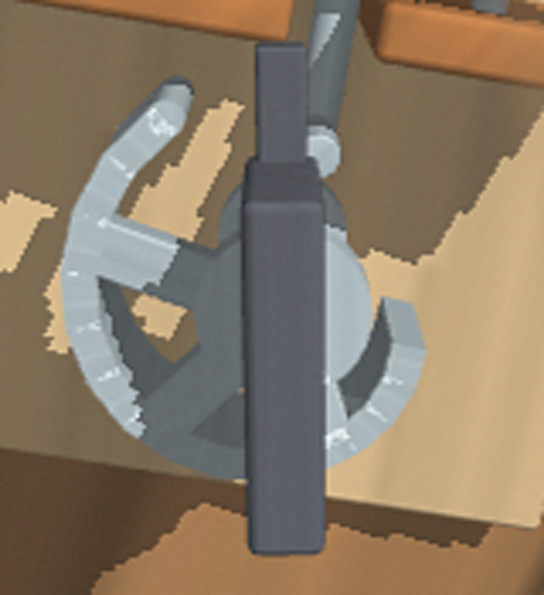

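```bash
python3 -m creep '{"claw":[0,0,0,0,0,150,200,255,255,255],"offset":[[0.001,0.02,0.0018],[0.001,0.04,0.0018],[0.001,0.058,0.0018],[0.001,0.064,0.0018],[0.001,0.064,0.0018],[0.001,0.064,0.0018],[0.001,0.064,0.0018],[0.001,0.064,0.0018],[0.001,0.064,0.0018],[0.001,0.064,0.0018]],"rotation":[[0,0,0],[0,0,0],[0,0,0],[0,0,0],[0,0,0],[0,0,0],[0,0,0],[0,0,0],[0,0,0],[0,0,0]]}'
python3 goal.py
python3 -m creep '{"claw":[255,255],"offset":[[0,0,0],[0,0,0]],"rotation":[[0,0,0],[0,0,0]]}';python3 goal.py
```

```text
t: 14.35
position: [0.5057, -0.1662, 0.0952]
orientation: [-1.356, 0.948, -0.947]
wrist_force: [-33.6, -12.1, 20.8]
finger_gap: 0.0124
t 14.35 TCP in cradle [-1.000e-04 -9.000e-04  9.520e-02  1.701e-01] F cradle [-5.85 35.24 20.78] M [-2.07   5.47   0.061] q6 -0.889
t: 14.55
position: [0.5051, -0.1665, 0.0955]
orientation: [-1.357, 0.949, -0.946]
wrist_force: [-7.9, -2.6, 6.3]
finger_gap: 0.0107
t 14.55 TCP in cradle [-0.0002 -0.0003  0.0955  0.1702] F cradle [-1.17  8.2   6.34] M [-0.402  1.156  0.07 ] q6 -0.89
```

```bash
python3 -m creep '{"claw":[255,255],"offset":[[0,-0.0005,-0.0004],[0,-0.0005,-0.0004]],"rotation":[[0,0,0],[0,0,0]]}';python3 goal.py
```

```text
t: 14.75
position: [0.505, -0.1665, 0.0955]
orientation: [-1.356, 0.949, -0.947]
wrist_force: [-5.2, -2.8, 2.5]
finger_gap: 0.0109
t 14.75 TCP in cradle [-0.0002 -0.0002  0.0955  0.1699] F cradle [-1.85  5.6   2.45] M [-0.391  0.724  0.082] q6 -0.89
```

```bash
python3 -m creep '{"claw":[255,255,255,255,255,255],"offset":[[0,0,0],[0,0,0],[0,0,0],[0,0,0],[0,0,0],[0,0,0]],"rotation":[[0,0.1,0],[0,0.2,0],[0,0.3,0],[0,0.4,0],[0,0.5,0],[0,0.5,0]]}';python3 goal.py
```

```text
t: 15.35
position: [0.5049, -0.1665, 0.0955]
orientation: [-1.135, 1.322, -1.32]
wrist_force: [-6.6, -3.1, 1.9]
finger_gap: 0.0113
t 15.35 TCP in cradle [-2.000e-04 -1.000e-04  9.550e-02 -3.331e-01] F cradle [-1.87  7.04  1.91] M [-0.553  0.933 -0.08 ] q6 -0.387
```

```bash
python3 -m creep '{"claw":[255,255,255,255,255,255,255],"offset":[[0.0001,0,-0.0004],[0.0001,0,-0.0004],[0.0001,0,-0.0004],[0.0001,0,-0.0004],[0.0001,0,-0.0004],[0.0001,0,-0.0004],[0.0001,0,-0.0004]],"rotation":[[0,0.1,0],[0,0.2,0],[0,0.3,0],[0,0.4,0],[0,0.5,0],[0,0.6,0],[0,0.6,0]]}';python3 goal.py
```

```text
t: 16.05
position: [0.5047, -0.1664, 0.0955]
orientation: [-0.755, 1.74, -1.738]
wrist_force: [-5.8, -2.5, 1.3]
finger_gap: 0.0104
t 16.05 TCP in cradle [-1.000e-04  1.000e-04  9.550e-02 -9.331e-01] F cradle [-1.43  6.15  1.26] M [-0.44   0.71  -0.044] q6 0.212
```

```bash
python3 -m creep '{"claw":[255,255,255],"offset":[[0,0,0],[0,0,0],[0,0,0]],"rotation":[[0,0.1,0],[0,0.2,0],[0,0.3,0]]}';python3 goal.py
```

```text
t: 16.35
position: [0.5047, -0.1664, 0.0955]
orientation: [-0.513, 1.932, -1.931]
wrist_force: [-5.0, -1.4, 2.7]
finger_gap: 0.0109
t 16.35 TCP in cradle [-0.000e+00  2.000e-04  9.550e-02 -1.234e+00] F cradle [-0.52  5.13  2.66] M [-0.345  0.763  0.112] q6 0.513
```

```bash
for i in 1 2 3; do python3 -m creep '{"claw":[255,255],"offset":[[0,0,0],[0,0,0]],"rotation":[[0,0.08,0],[0,0.16,0]]}'>/dev/null;python3 goal.py; done
```

```text
t 16.55 TCP in cradle [ 0.0000e+00  2.0000e-04  9.5500e-02 -1.3933e+00] F cradle [-0.68  6.21  1.83] M [-0.338  0.808  0.139] q6 0.673
t 16.75 TCP in cradle [ 1.0000e-04  2.0000e-04  9.5500e-02 -1.5533e+00] F cradle [-1.04  5.4   2.05] M [-0.282  0.755  0.177] q6 0.833
t 16.95 TCP in cradle [ 1.0000e-04  2.0000e-04  9.5500e-02 -1.7132e+00] F cradle [-0.07  6.57  1.99] M [-0.219  0.754  0.104] q6 0.993
```

```bash
for i in 1 2 3; do python3 -m creep '{"claw":[255,255],"offset":[[0,0,0],[0,0,0]],"rotation":[[0,0.05,0],[0,0.1,0]]}'>/dev/null;python3 goal.py; done
python3 - <<'E'
from rig import ctrl
from h import *
p=ctrl.grab_frame("top");cv2.imwrite("pics/t10.png",cv2.resize(p["color"][:,:,::-1][190:310,260:420],None,fx=5,fy=5,interpolation=cv2.INTER_CUBIC))
w=ctrl.grab_frame("wrist");cv2.imwrite("pics/w10.png",w["color"][:,:,::-1])
p=ctrl.grab_frame("scene");cv2.imwrite("pics/s10.png",cv2.resize(p["color"][:,:,::-1][200:340,210:370],None,fx=4,fy=4,interpolation=cv2.INTER_CUBIC))
E
```

```text
t 17.15 TCP in cradle [ 2.000e-04  2.000e-04  9.550e-02 -1.812e+00] F cradle [-0.12  5.57  3.02] M [-0.189  0.779  0.075] q6 1.091
t 17.35 TCP in cradle [ 2.000e-04  2.000e-04  9.550e-02 -1.912e+00] F cradle [0.39 5.   1.9 ] M [-0.222  0.774  0.134] q6 1.191
t 17.55 TCP in cradle [ 2.0000e-04  2.0000e-04  9.5500e-02 -2.0119e+00] F cradle [1.22 6.06 1.94] M [-0.184  0.778  0.162] q6 1.291
```

View pics/w10.png

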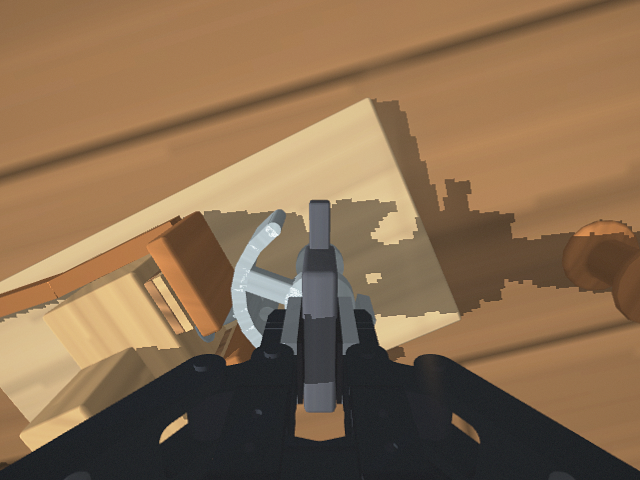

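View pics/s10.png

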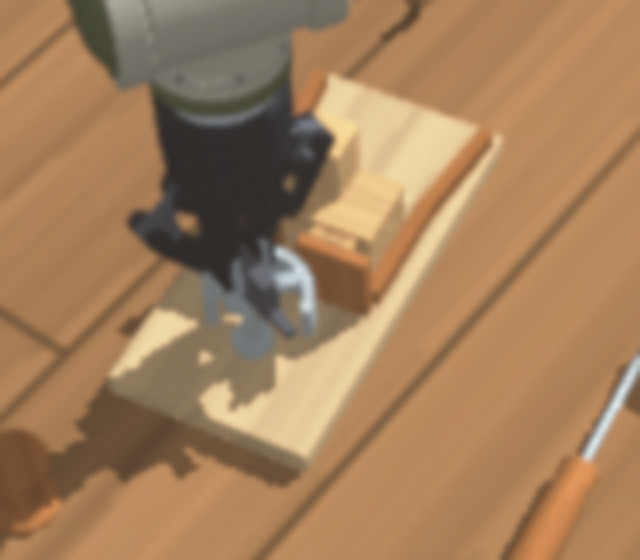

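```bash
for i in 1 2 3 4; do python3 -m creep '{"claw":[255,255],"offset":[[0,0,0],[0,0,0]],"rotation":[[0,0.05,0],[0,0.1,0]]}'>/dev/null;python3 goal.py; done
```

```text
t 17.9 TCP in cradle [ 2.0000e-04  2.0000e-04  9.5500e-02 -2.1116e+00] F cradle [0.23 5.35 2.12] M [-0.079  0.784  0.294] q6 1.391
t 18.1 TCP in cradle [ 3.0000e-04  2.0000e-04  9.5500e-02 -2.2116e+00] F cradle [0.88 4.76 3.1 ] M [-0.08   0.769  0.235] q6 1.491
t 18.3 TCP in cradle [ 3.0000e-04  2.0000e-04  9.5500e-02 -2.3114e+00] F cradle [1.25 4.39 2.56] M [-0.062  0.77   0.379] q6 1.591
t 18.5 TCP in cradle [ 4.0000e-04  1.0000e-04  9.5500e-02 -2.4112e+00] F cradle [2.4  4.74 2.52] M [-0.011  0.748  0.462] q6 1.691
```

```bash
for i in 1 2 3; do python3 -m creep '{"claw":[255],"offset":[[0,0,0]],"rotation":[[0,0,0]]}'>/dev/null;python3 goal.py; done
python3 - <<'E'
from rig import ctrl
from h import *
w=ctrl.grab_frame("wrist");cv2.imwrite("pics/w11.png",w["color"][:,:,::-1])
E
```

```text
t 18.6 TCP in cradle [ 4.0000e-04  1.0000e-04  9.5500e-02 -2.4108e+00] F cradle [1.11 5.06 2.47] M [-0.085  0.756  0.17 ] q6 1.69
t 18.7 TCP in cradle [ 3.0000e-04  1.0000e-04  9.5500e-02 -2.4097e+00] F cradle [0.99 5.32 2.24] M [-0.09   0.722  0.184] q6 1.689
t 18.8 TCP in cradle [ 4.0000e-04  1.0000e-04  9.5500e-02 -2.4097e+00] F cradle [1.57 5.04 2.91] M [-0.037  0.745  0.201] q6 1.689
```

View pics/w11.png

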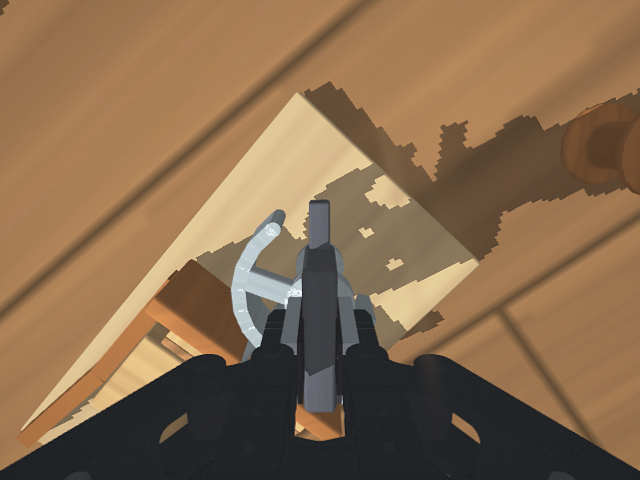

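```bash
python3 -m creep '{"claw":[120,0,0,0,0,0,0,0],"offset":[[0,0,0],[0,0,0],[0,0,0],[0,-0.02,0],[0,-0.06,0],[0,-0.1,0],[0,-0.127,0],[0,-0.127,0]],"rotation":[[0,0,0],[0,0,0],[0,0,0],[0,0,0],[0,0,0],[0,0,0],[0,0,0],[0,0,0]]}'; python3 goal.py 0.0993 -0.0019 0.2225
```

```text
t: 19.65
position: [0.5067, -0.1669, 0.2264]
orientation: [-0.638, -1.843, 1.846]
wrist_force: [-0.1, -0.5, -0.8]
finger_gap: 0.0855
t 19.65 TCP in cradle [-9.0000e-04 -1.7000e-03  2.2640e-01 -2.4101e+00] F cradle [-0.5   0.15 -0.79] M [ 0.009 -0.028  0.018] q6 1.69
tool offset [ 0.0745  0.0034 -0.067 ] rotY -2.4101
```

```bash
python3 -m creep '{"claw":[0,0,0,0,0,0,0,0,0,0],"offset":[[0.01,0,-0.009],[0.02,0,-0.018],[0.03,0,-0.027],[0.04,0,-0.036],[0.05,0,-0.045],[0.06,0,-0.054],[0.07,0,-0.063],[0.0745,0,-0.067],[0.0745,0,-0.067],[0.0745,0,-0.067]],"rotation":[[0,-0.145,0],[0,-0.29,0],[0,-0.435,0],[0,-0.58,0],[0,-0.725,0],[0,-0.87,0],[0,-1.015,0],[0,-1.16,0],[0,-1.305,0],[0,-1.45,0]]}'; python3 goal.py;  python3 -m creep '{"claw":[0,0,0,0,0,0,0,0],"offset":[[0,0,0],[0,0,0],[0,0,0],[0,0,0],[0,0,0],[0,0,0],[0,0,0],[0,0,0]],"rotation":[[0,-0.14,0],[0,-0.28,0],[0,-0.42,0],[0,-0.56,0],[0,-0.70,0],[0,-0.84,0],[0,-0.96,0],[0,-0.96,0]]}'; python3 goal.py 0.0993 -0.0019 0.2225
python3 - <<'E'
from rig import ctrl
from h import *
import pickle
s=ctrl.sense()
w=ctrl.grab_frame("wrist"); pickle.dump((s,w),open("w12.pkl","wb"))
cv2.imwrite("pics/w12b.png",cv2.resize(w["color"][:,:,::-1][185:410,235:405],None,fx=3.2,fy=2.6,interpolation=cv2.INTER_CUBIC))
E
```

```text
t: 20.65
position: [0.4873, -0.0673, 0.2218]
orientation: [-0.739, 1.753, -1.752]
wrist_force: [0.1, 0.4, -0.4]
finger_gap: 0.0855
t 20.65 TCP in cradle [ 1.006e-01 -6.000e-04  2.218e-01 -9.538e-01] F cradle [ 0.34 -0.16 -0.4 ] M [-0.053  0.016  0.   ] q6 0.395
t: 21.45
position: [0.4874, -0.0675, 0.2218]
orientation: [-1.29, 1.076, -1.074]
wrist_force: [0.0, 0.1, -0.6]
finger_gap: 0.0853
t 21.45 TCP in cradle [ 0.1003 -0.0005  0.2218  0.0007] F cradle [ 0.05 -0.03 -0.62] M [ 0.008  0.004 -0.054] q6 -0.56
tool offset [ 0.001  -0.0007  0.0014] rotY 0.0007
```

View pics/w12b.png

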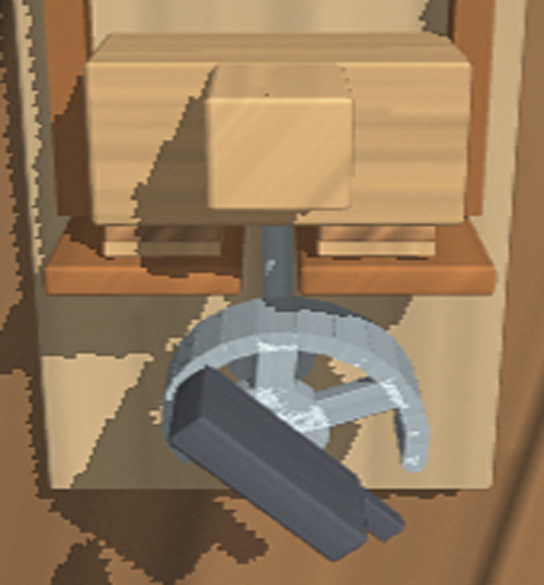

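Run:
```python
from h import *
import pickle
from goal import Q
D=[pickle.load(open(f,"rb")) for f in("w8.pkl","w12.pkl")]
def edge(g,c0,c1,r0,r1):
    pr=g[r0:r1,c0:c1].mean(1); d=np.abs(np.gradient(pr)); k=int(d.argmax()); k=min(max(k,1),len(d)-2)
    a,b,c=d[k-1:k+2]; return r0+k+0.5*(a-c)/(a-2*b+c+1e-9), d[k]
# expected rows by zoom coords
def z(y): return 185+y/2.6
def zx(x): return 235+x/3.2
spec=[("rib near z107",(225,325,188),(240,340,209),.107),("rib far z107",(225,325,80),(240,340,98),.107),
("foot far z66 L",(80,180,47),(95,190,63),.066),("foot far z66 R",(345,440,45),(365,460,63),.066),("foot near z66",(345,440,208),(365,460,223),.066),
("wall far/z70 L",(50,80,248),(60,95,262),.07),("wall near z70 L",(60,200,255),(75,130,268),.07),("wall near z70 R",(300,460,255),(310,480,268),.07),("pad R",(315,415,240),(325,430,253),.066),("board far",0,0,0)]
for n,a,b,zz in spec[:-1]:
    o=[]
    for (s,w),k in zip(D,(a,b)):
        g=cv2.cvtColor(w["color"],cv2.COLOR_RGB2GRAY).astype(float)
        r,st=edge(g,int(zx(k[0])),int(zx(k[1])),int(z(k[2]))-4,int(z(k[2]))+6)
        X=unproj(w,[[(zx(k[0])+zx(k[1]))/2,r]],zz,s)[0]; d=X[:2]-Q[:2]
        o+= [round(r,2),round(st,1),round(1000*(d[0]*np.cos(Q[2])+d[1]*np.sin(Q[2])),2)]
    print(n,o,"shift",round(o[5]-o[2],2))
```

```text
rib near z107 [np.float64(257.1), np.float64(33.5), np.float64(88.47), np.float64(264.6), np.float64(28.5), np.float64(86.37)] shift -2.1
rib far z107 [np.float64(214.9), np.float64(24.0), np.float64(116.95), np.float64(222.06), np.float64(24.5), np.float64(115.0)] shift -1.95
foot far z66 L [np.float64(202.38), np.float64(18.8), np.float64(116.88), np.float64(208.56), np.float64(17.9), np.float64(115.01)] shift -1.87
foot far z66 R [np.float64(202.07), np.float64(21.5), np.float64(116.97), np.float64(208.31), np.float64(20.8), np.float64(115.19)] shift -1.78
foot near z66 [np.float64(263.81), np.float64(38.6), np.float64(68.53), np.float64(270.04), np.float64(37.4), np.float64(66.95)] shift -1.58
wall far/z70 L [np.float64(282.84), np.float64(16.4), np.float64(54.62), np.float64(286.91), np.float64(18.3), np.float64(54.64)] shift 0.02
wall near z70 L [np.float64(283.1), np.float64(22.6), np.float64(54.35), np.float64(286.9), np.float64(17.8), np.float64(54.64)] shift 0.29
wall near z70 R [np.float64(282.31), np.float64(16.5), np.float64(54.78), np.float64(285.4), np.float64(8.0), np.float64(55.91)] shift 1.13
pad R [np.float64(276.78), np.float64(57.6), np.float64(57.77), np.float64(282.71), np.float64(48.0), np.float64(56.45)] shift -1.32
```

```bash
python3 -m creep '{"claw":[0,0,0,0,0,0,0,0],"offset":[[0.03,0,0],[0.06,0,-0.0004],[0.09,0.02,-0.0008],[0.1,0.05,-0.0008],[0.1,0.06,-0.0008],[0.1,0.06,-0.0008],[0.1,0.06,-0.0008],[0.1,0.06,-0.0008]],"rotation":[[0,-0.13,0],[0,-0.26,0],[0,-0.39,0],[0,-0.52,0],[0,-0.65,0],[0,-0.73,0],[0,-0.73,0],[0,-0.73,0]]}'; python3 goal.py 0.0003 0.0003 0.0958
python3 - <<'E'
from rig import ctrl
from h import *
w=ctrl.grab_frame("wrist");cv2.imwrite("pics/w13.png",w["color"][:,:,::-1])
E
```

```text
t: 22.3
position: [0.5047, -0.1661, 0.1625]
orientation: [-1.507, 0.52, -0.52]
wrist_force: [0.5, -0.2, -0.6]
finger_gap: 0.0854
t 22.3 TCP in cradle [2.000e-04 1.000e-04 1.625e-01 7.259e-01] F cradle [-0.3 -0.5 -0.6] M [-0.001 -0.017  0.04 ] q6 -1.447
tool offset [-0.0003  0.0667 -0.0001] rotY 0.7259
```

View pics/w13.png

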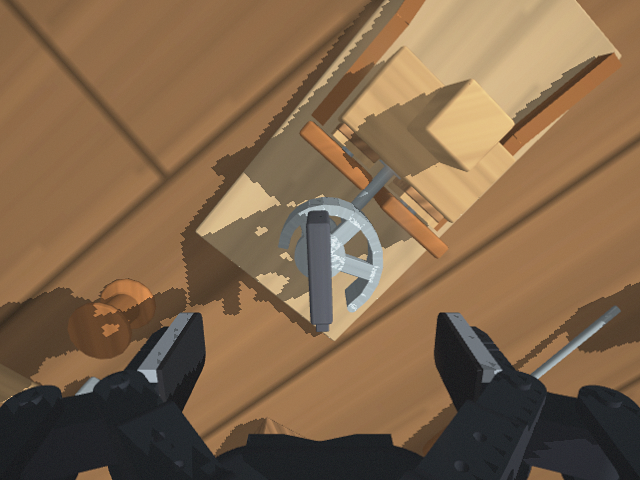

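```bash
python3 -m creep '{"claw":[0,0,0,0,150,200,255,255,255],"offset":[[0,0.03,0],[0,0.055,0],[0,0.0665,0],[0,0.0665,0],[0,0.0665,0],[0,0.0665,0],[0,0.0665,0],[0,0.0665,0],[0,0.0665,0]],"rotation":[[0,0,0],[0,0,0],[0,0,0],[0,0,0],[0,0,0],[0,0,0],[0,0,0],[0,0,0],[0,0,0]]}'
python3 goal.py
python3 -m creep '{"claw":[255,255],"offset":[[0,0,0],[0,0,0]],"rotation":[[0,0,0],[0,0,0]]}';python3 goal.py
```

```text
t: 23.25
position: [0.5047, -0.1662, 0.0963]
orientation: [-1.508, 0.517, -0.518]
wrist_force: [2.2, 2.5, 1.9]
finger_gap: 0.0122
t 23.25 TCP in cradle [1.000e-04 0.000e+00 9.630e-02 7.297e-01] F cradle [ 2.05 -2.58  1.88] M [ 0.607 -0.439  0.066] q6 -1.451
t: 23.45
position: [0.5048, -0.1662, 0.0965]
orientation: [-1.508, 0.517, -0.518]
wrist_force: [-0.4, 0.8, 5.3]
finger_gap: 0.0105
t 23.45 TCP in cradle [ 1.000e-04 -0.000e+00  9.650e-02  7.298e-01] F cradle [0.84 0.24 5.28] M [ 0.197  0.086 -0.014] q6 -1.451
```

Turn about 0.1 rad further, to a cam angle of about -2.51 rad.

```bash
python3 -m creep '{"claw":[255,255],"offset":[[0,0,0],[0,0,0]],"rotation":[[0,0.03,0],[0,0.06,0]]}';python3 goal.py; python3 -m creep '{"claw":[255,255],"offset":[[0,0,0],[0,0,0]],"rotation":[[0,0.02,0],[0,0.04,0]]}';python3 goal.py;python3 -m creep '{"claw":[255,255],"offset":[[0,0,0],[0,0,0]],"rotation":[[0,0,0],[0,0,0]]}';python3 goal.py
```

```text
t: 23.65
position: [0.5048, -0.1661, 0.0965]
orientation: [-1.496, 0.564, -0.565]
wrist_force: [-1.5, 1.0, 5.5]
finger_gap: 0.0106
t 23.65 TCP in cradle [ 2.000e-04 -0.000e+00  9.650e-02  6.692e-01] F cradle [1.23 1.35 5.45] M [0.274 0.115 0.261] q6 -1.39
t: 23.85
position: [0.5048, -0.1662, 0.0965]
orientation: [-1.488, 0.594, -0.596]
wrist_force: [-0.3, 1.5, 6.3]
finger_gap: 0.0106
t 23.85 TCP in cradle [ 1.000e-04 -0.000e+00  9.650e-02  6.297e-01] F cradle [ 1.53 -0.02  6.27] M [0.184 0.106 0.304] q6 -1.351
t: 24.05
position: [0.5048, -0.1661, 0.0965]
orientation: [-1.488, 0.594, -0.595]
wrist_force: [0.3, 1.6, 6.6]
finger_gap: 0.0104
t 24.05 TCP in cradle [ 2.000e-04 -0.000e+00  9.650e-02  6.302e-01] F cradle [ 1.53 -0.63  6.63] M [0.246 0.09  0.216] q6 -1.351
```

```bash
python3 -m creep '{"claw":[120,0,0,0,0,0,0,0],"offset":[[0,0,0],[0,0,0],[0,0,0],[0,-0.02,0],[0,-0.06,0],[0,-0.1,0],[0,-0.126,0],[0,-0.126,0]],"rotation":[[0,0,0],[0,0,0],[0,0,0],[0,0,0],[0,0,0],[0,0,0],[0,0,0],[0,0,0]]}'; python3 goal.py 0.0993 -0.0010 0.2225
```

```text
t: 24.85
position: [0.5057, -0.1668, 0.2256]
orientation: [-1.489, 0.589, -0.601]
wrist_force: [0.9, -0.4, -0.5]
finger_gap: 0.0857
t 24.85 TCP in cradle [-0.0007 -0.0008  0.2256  0.6298] F cradle [-0.59 -0.76 -0.52] M [-0.014  0.013  0.008] q6 -1.351
tool offset [-0.0807  0.0026  0.059 ] rotY 0.6298
```

```bash
python3 -m creep '{"claw":[0,0,0,0,0,0,0],"offset":[[-0.02,0,0.015],[-0.04,0,0.03],[-0.06,0,0.045],[-0.08,0,0.059],[-0.08,0,0.059],[-0.08,0,0.059],[-0.08,0,0.059]],"rotation":[[0,0.13,0],[0,0.26,0],[0,0.39,0],[0,0.52,0],[0,0.63,0],[0,0.63,0],[0,0.63,0]]}'; python3 goal.py
python3 - <<'E'
from rig import ctrl
from h import *
import pickle
s=ctrl.sense()
w=ctrl.grab_frame("wrist"); pickle.dump((s,w),open("w14.pkl","wb"))
cv2.imwrite("pics/w14b.png",cv2.resize(w["color"][:,:,::-1][185:410,235:405],None,fx=3.2,fy=2.6,interpolation=cv2.INTER_CUBIC))
E
```

```text
t: 25.55
position: [0.4873, -0.0684, 0.2214]
orientation: [-1.291, 1.074, -1.073]
wrist_force: [-0.3, -0.4, -0.3]
finger_gap: 0.0855
t 25.55 TCP in cradle [ 0.0994 -0.0003  0.2214  0.0026] F cradle [-0.3   0.4  -0.26] M [0.031 0.025 0.014] q6 -0.563
```

View pics/w14b.png

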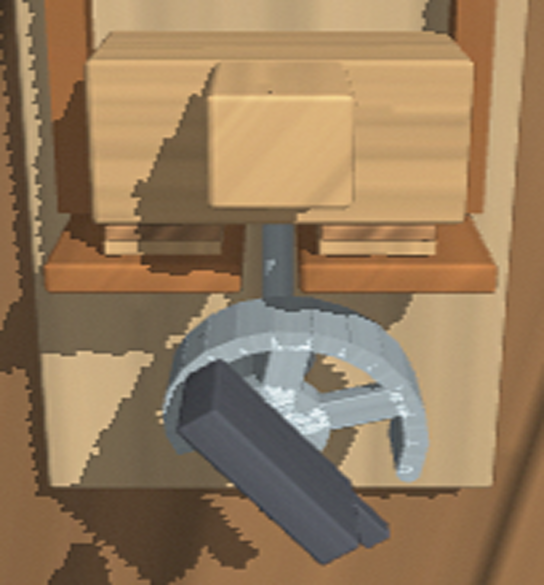

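Run:
```python
from h import *
import pickle
from goal import Q
D=[pickle.load(open(f,"rb")) for f in("w8.pkl","w12.pkl","w14.pkl")]
def edge(g,c0,c1,r0,r1):
    pr=g[r0:r1,c0:c1].mean(1); d=np.abs(np.gradient(pr)); k=int(d.argmax()); k=min(max(k,1),len(d)-2)
    a,b,c=d[k-1:k+2]; return r0+k+0.5*(a-c)/(a-2*b+c+1e-9)
z=lambda y:185+y/2.6
zx=lambda x:235+x/3.2
for n,ks,zz in [("rib near",[(225,325,188),(240,340,209),(240,340,207)],.107),("rib far",[(225,325,80),(240,340,98),(240,340,96)],.107),("ffL",[(80,180,47),(95,190,63),(95,190,61)],.066),("ffR",[(345,440,45),(365,460,63),(365,460,61)],.066),("fnear",[(345,440,208),(365,460,223),(365,460,221)],.066),("wall bottom",[(340,440,281),(340,440,293),(340,440,291)],.045)]:
    o=[]
    for (s,w),k in zip(D,ks):
        g=cv2.cvtColor(w["color"],cv2.COLOR_RGB2GRAY).astype(float)
        r=edge(g,int(zx(k[0])),int(zx(k[1])),int(z(k[2]))-4,int(z(k[2]))+6)
        X=unproj(w,[[(zx(k[0])+zx(k[1]))/2,r]],zz,s)[0]; d=X[:2]-Q[:2]; o.append(round(1000*(d[0]*np.cos(Q[2])+d[1]*np.sin(Q[2])),2))
    print(n,o,np.round(np.array(o)-o[0],2))
s,w=D[2]
W=unproj(w,np.array([[200,415],[325,560]])/[3.2,2.6]+[235,185],.104,s); d=W[1]-W[0]; print("cam rel", np.arctan2(d[1],d[0])-Q[2])
```

```text
rib near [np.float64(88.47), np.float64(86.37), np.float64(86.17)] [ 0.  -2.1 -2.3]
rib far [np.float64(116.95), np.float64(115.0), np.float64(114.87)] [ 0.   -1.95 -2.08]
ffL [np.float64(116.88), np.float64(115.01), np.float64(114.79)] [ 0.   -1.87 -2.09]
ffR [np.float64(116.97), np.float64(115.19), np.float64(114.88)] [ 0.   -1.78 -2.09]
fnear [np.float64(68.53), np.float64(66.95), np.float64(66.5)] [ 0.   -1.58 -2.03]
wall bottom [np.float64(33.42), np.float64(34.73), np.float64(34.94)] [0.   1.31 1.52]
cam rel -2.5996152255540252
```

```bash
python3 - <<'E'
from h import *
import pickle
from goal import Q
D=[pickle.load(open(f,"rb")) for f in("w8.pkl","w12.pkl","w14.pkl")]
z=lambda y:185+y/2.6
zx=lambda x:235+x/3.2
for s,w in D:
    print(s["position"], s["qvel"].round(3)[:3])
    g=cv2.cvtColor(w["color"],cv2.COLOR_RGB2GRAY).astype(float)
    for n,c0,c1,r0,r1,zz in [("board far",270,370,55,80,.018),("board rear",366,378,355,380,.018),("wall bot R",345,375,288,302,.045),("wall bot L",255,300,288,302,.045)]:
        pr=g[r0:r1,c0:c1].mean(1); d=np.abs(np.gradient(pr)); k=int(d[1:-1].argmax())+1; a,b,c=d[k-1:k+2]; r=r0+k+.5*(a-c)/(a-2*b+c)
        X=unproj(w,[[(c0+c1)/2,r]],zz,s)[0]; e=X[:2]-Q[:2]; print(n,round(r,2),round(1000*(e[0]*np.cos(Q[2])+e[1]*np.sin(Q[2])),2))
E
python3 - <<'E'
import cv2,pickle,numpy as np
a=[pickle.load(open(""+f,"rb"))[1]["color"][:,:,::-1][50:400,220:410] for f in("w8.pkl","w14.pkl")]
cv2.imwrite("pics/cmp.png",cv2.resize(np.hstack(a),None,fx=2,fy=1.7,interpolation=cv2.INTER_CUBIC))
E
```

```text
[ 0.48975799 -0.06851389  0.22492593] [-0.003  0.053  0.094]
board far 66.47 214.74
board rear 367.51 -58.14
wall bot R 293.97 33.45
wall bot L 292.85 34.78
[ 0.48735436 -0.06754902  0.22181493] [ 0.    -0.002 -0.004]
board far 69.45 214.74
board rear 372.46 -58.28
wall bot R 298.9 32.94
wall bot L 297.1 34.58
[ 0.48726506 -0.06844899  0.22135678] [-0.006 -0.    -0.008]
board far 67.83 214.94
board rear 371.87 -58.11
wall bot R 297.98 33.16
wall bot L 296.16 34.68
```

View pics/cmp.png

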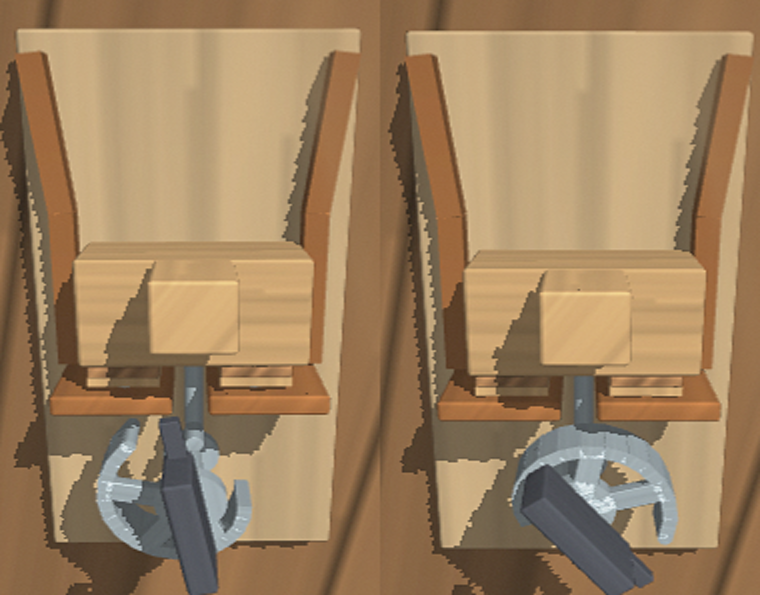

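Run:
```python
from rig import ctrl
p=ctrl.grab_frame("scene")
import cv2
cv2.imwrite("pics/s_end.png",p["color"][:,:,::-1])
print(ctrl.sign_off(), ctrl.sense()["t"])
```

```text
the job is handed in; nothing more can be done
the job is handed in; nothing more can be done
```

View pics/s_end.png

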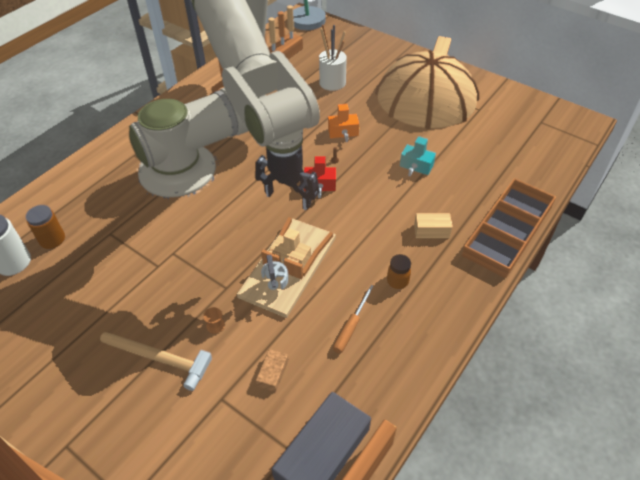

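The beech cheek stands between the rails, drawn in against the cork. I estimate 13–15 N of pull in the bolt. The job was handed in at about 26 s, with the gripper open and hovering clear; the final picture shows the other things standing where they were.

- **Insertion:** I slid the cheek in bolt first and felt the cork at about 66 mm from the axle. I pressed it by about 0.8 mm (5 N), backed off to about 2 N and let go.
- **Cam:** I turned the wing clockwise to about 2.4 rad from the cradle's x, let go to measure, then took it a further 0.1 rad, to about 2.5 rad.
- **Pull by torque:** it read about 0.30 N m at the end, which means about 15 N. Single readings were noisy, and one earlier in the turn read 0.46 N m, higher than it should have been.
- **Pull by displacement:** the pictures show the cheek drawn in by about 2.1 mm. That is about 12.5 N, plus 0–2 N of starting contact, so a little lower than the torque says. Both are well short of crushing.
- **Wing pinch:** on the first pinch the side load was about 35 N for a moment, from closing slightly off centre; it settled to about 6 N. That is a wrist reading, well under the 120 N limit.

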